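# Lay out a tattoo station

## Robot

A 7-joint arm with a two-finger parallel gripper is mounted at the origin on the work surface. World frame = base frame: x ahead of the robot, y to its left, z up, the work surface at z = 0. Lengths are in m, angles in rad, forces in N, time in s.
With the tool pointing down it reaches from about 0.425 to 0.875 m from the base axis. Payload 4.7 kg.
Tool frame: the origin (TCP) lies midway between the tips of the shut fingers; the grasp point (between the pads) lies 19 mm behind it (env.hold_point_z is the distance from the TCP to the grasp point, in m); z points along the fingers, y is the line along which they close (so a half turn about z gives the same grasp; the last joint's range is limited). The gripper opens to 85 mm and grips with 20 to 120 N. Pads are 22 mm wide; open, the fingers measure 114 mm over their backs; the gripper's body (76 mm by 85 mm) begins 54 mm behind the grasp point. The pads swing forward as they close: fully open they stand 13 mm farther back than shut.
Start: joints at [-1.293, 0.321, -0.07, 1.45, 0.023, 1.371, -0.057], TCP at [0.17, 0.628, 0.231] pointing down, gripper open.
Joint ranges: [-2.86, 2.86], [-0.3, 2.09], [-1.38, 1.24], [0.06, 2.45], [-1.56, 4.7], [0.09, 2.05], [-2.69, 2.69]. Speed limits (rad/s): [2.57, 2.57, 3.14, 3.14, 3.14, 3.14, 3.14].

## Interface

Orientations are given as a unit quaternion [x, y, z, w].
In Python, from plant import readout, optics, env gives the robot as it stands.
- The arm moves only by the tool play_rows, never from a script. Its argument "rows" is a list of rows, each a list of 7 numbers: the shift along the tool's x, y, z in mm, then the turn, a rotation vector about the tool's x, y, z in degrees, then the finger opening in mm, from 0 to 85.4. In form: [[tx, ty, tz, wx, wy, wz, fingers], ...]. A call has 1 to 8 rows; each row shifts and turns the commanded pose from where the row before left it, along the tool's axes as they then stand; what a row does not reach is not made up. A row lasts 1/10 s, in which the tool goes at most 50 mm and 8.59 degrees, less where a joint would pass 70% of its speed; a pose out of reach is approached as far as the arm can. A call with a gripper value outside its range is refused whole. The fingers move at their own pace and stop on an object; the grip force is fixed at half the most. Time passes only in rows, so rows that do not move let the fingers close. It gives the time, the measured TCP pose, the force, the opening and the grip force at its end, in the units of the state.
- readout.get_state(): the state, without advancing time (a new reading comes with each control period).
- optics.get_image(name): name is "scene" or "top"; returns the picture (384x512x3 uint8, blue, green, red); there is no depth.
- optics.camera_params(name): a dict with "intrinsics" (3x3 intrinsics, pixels), "R" (3x3) and "t" (3): a world point X has camera coordinates R X + t. Camera axes: x right, y down, z forward; pixel columns grow to the right and rows downward; lengths in m; the calibration is good to about 2 mm. A picture is of the moment at which its call begins. camera_params takes no time and is no camera call.
- env.close_job(): hands the job in; it is judged then, once.
The state is a dict: "time": time; "joints": joint angles; "dq": joint speeds; "joint_torque": joint torques, N m; "ee_pos": TCP position; "tool_rot": TCP orientation; "contact_force": force on the tool from outside, world axes, zero at the start; "wrist_torque": the same for the moment, N m; "width": opening from 0.0 (shut) to 1.0 (fully open); "grip_force": force on a finger pad.
Only numpy, scipy, OpenCV 4.12 (cv2) and the standard library are available. Lean on these libraries where they do the work, as an engineer would, in place of code of your own. Each camera call takes 0.05 s, during which the arm holds its last target. There are 200 camera calls.

## Task

Lay out the tattoo station: lay the machine flat between the corner brackets of the cradle, lined up with it, stand the thick steel grip in the wide stand and the slim one in the narrow stand, and lift only the top rinse cup off the nested pair and stand it upright inside the coaster's rim. The other cup must stay standing where it is, never lifted along or pushed away.

Things in the scene. Friction and masses are not known exactly. Their poses are not given: they have to be found in the camera images.
- machine: Loose tattoo machine lying on its flat frame, 0.15 kg, 110 mm long: dark steel barrel 30 mm in diameter on a light plate 24 mm wide, upright bridge (26 mm wide, 34 mm high) and black knob at one end. Origin: centre of the underside; x along its length towards the knob, z up. Barrel from x = -40 to +30 mm, its axis 21 mm above the underside, its top 36 mm; grasp it across the barrel near x = 0.
- thick_grip: Loose steel grip, a cylinder standing on end, 42 mm in diameter, 62 mm high, 0.16 kg, with dark grooves. Origin: centre of the underside, z up.
- slim_grip: Loose steel grip, a cylinder standing on end, 22 mm in diameter, 62 mm high, 0.08 kg, with dark grooves. Origin: centre of the underside, z up.
- top_cup: Upper of two equal nested white plastic rinse cups, open upwards, 50 mm high, 44 mm in diameter at the foot, widening evenly to 62 mm at the rim, 40 g. Origin: centre of the underside, z up. At the start it stands 22 mm higher than the lower cup, with about 1 mm of play in it: only its top 22 mm is free to grasp from outside (rim 72 mm above the table, lower cup's rim 50 mm).
- lower_cup: Lower of the two nested rinse cups, the same shape as the upper one, loose, standing on the table. Origin: centre of the underside, z up. It stays where it is. (Not listed: a soap bottle 150 mm high, an ink bottle and a glove box stand beyond the work, further from the robot than everything listed.)
- cradle: Fixed flat grey plastic mat, 142 x 64 mm, 4 mm thick, with four black L-shaped corner brackets up to 14 mm above the table. Room between the brackets 132 x 54 mm; the middle 94 mm of the long sides is open, for the fingers. Origin: centre of the underside; x along its length, z up. The machine lies here, either end first, on the mat.
- wide_stand: Fixed plastic cup-shaped stand, black wall and grey floor, 72 mm outer and 62 mm inner diameter, wall 20 mm high above the table, inner floor 4 mm above the table. Origin: centre of the underside, z up. For the thick grip.
- narrow_stand: Fixed plastic cup-shaped stand, black wall and grey floor, 50 mm outer and 40 mm inner diameter, wall 20 mm high above the table, inner floor 4 mm above the table. Origin: centre of the underside, z up. For the slim grip.
- coaster: Fixed flat round grey plastic coaster, 92 mm in diameter and 4 mm thick, with a low raised black rim 10 mm high above the table, 78 mm inner diameter. Origin: centre of the underside, z up. For the top cup.
Things that resemble listed ones, but are neither listed nor needed, are in the scene too. What is shaped like the machine but yellow is not meant.

How it is judged:
At the end, for the whole second after the job is handed in: Machine flat in the cradle (18 mm, 0.25 rad), thick grip in the wide stand and slim grip in the narrow stand (11 mm), top cup on the coaster (18 mm), each standing on its holder's floor, level and at rest; lower cup upright within 20 mm of where it was (horizontal distance between top_cup and coaster below 0.018 m and z of top_cup in the frame of coaster between 0.001 and 0.007 m and angle between each of top_cup, thick_grip, slim_grip, machine, lower_cup's own z axis and vertical below 0.08 rad and horizontal distance between thick_grip and wide_stand below 0.011 m and z of thick_grip in the frame of wide_stand between 0.001 and 0.007 m and horizontal distance between slim_grip and narrow_stand below 0.011 m and z of slim_grip in the frame of narrow_stand between 0.001 and 0.007 m and horizontal distance between machine and cradle below 0.018 m and z of machine in the frame of cradle between 0.001 and 0.007 m and angle between the x axis of machine and the x axis of cradle, either way round below 0.25 rad and linear speed of each of top_cup, thick_grip, slim_grip, machine below 0.01 m/s and angular speed of each of top_cup, thick_grip, slim_grip, machine below 0.2 rad/s and distance of lower_cup from where it was at the start of the episode below 0.02 m and height (world z) of lower_cup below 0.003 m); the robot touches nothing.
It fails at once if the lower cup is lifted along or pushed away (more than 20 mm) (distance of lower_cup from where it was at the start of the episode above 0.02 m).
It also fails if it takes over 128 s, if anything falls off the work surface, if the arm or the gripper's body presses on something with over 40 N, if the wrist force passes 120 N, or if a joint passes its speed limit or range.

## Working session

There is one attempt and no reset: what is moved stays moved. The work goes in short steps, Python scripts to look and compute and a tool call to move; the robot and the scene stay as the last step left them, time stands still between calls to the robot, and variables do not carry over. Pictures are saved under pics/ and viewed, at most 14 in all, crops included, and the job is handed in when it is done.

Besides the shell and the picture viewer there is one more tool, called as name(argument=value, ...) on one line, values as JSON. play_rows: Moves the arm, as the interface text tells. Its arguments: {"type":"object","properties":{"rows":{"type":"array","items":{"type":"array","items":{"type":"number"}}}},"required":["rows"]}

```bash
mkdir -p pics
python3 - <<'E'
from plant import readout, optics, env
import cv2, numpy as np
for n in("scene","top"):
    im=optics.get_image(n); cv2.imwrite(f"pics/{n}0.png",im)
    p=optics.camera_params(n); print(n,p["intrinsics"],-np.array(p["R"]).T@p["t"],np.round(p["R"],3))
s=readout.get_state(); print(s["time"],s["ee_pos"],s["tool_rot"],s["width"],env.hold_point_z)
E
```

```text
scene [[420.62079902   0.         252.33551751]
 [  0.         420.62079902 194.02756594]
 [  0.           0.           1.        ]] [ 1.1111971  -0.45065703  0.6264702 ] [[ 0.614  0.789 -0.011]
 [ 0.472 -0.378 -0.797]
 [-0.633  0.484 -0.604]]
top [[374.45363398   0.         251.74760688]
 [  0.         374.45363398 187.30823837]
 [  0.           0.           1.        ]] [0.34868668 0.01253633 0.94740299] [[ 0.    -1.     0.025]
 [-0.986 -0.004 -0.166]
 [ 0.166 -0.025 -0.986]]
0.1 [0.16941792 0.62703596 0.23032611] [ 1.31503833e-01  9.91315283e-01 -8.63437387e-04 -7.75974061e-05] 1.0045756681439315 0.0187
```

View pics/scene0.png

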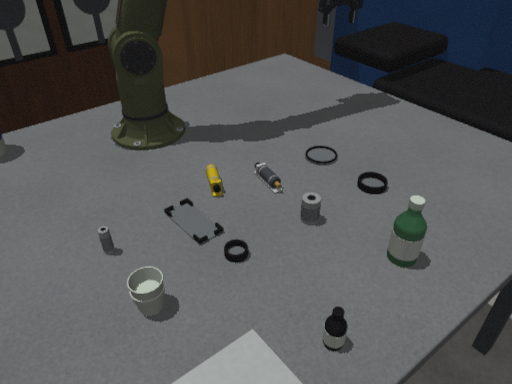

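View pics/top0.png

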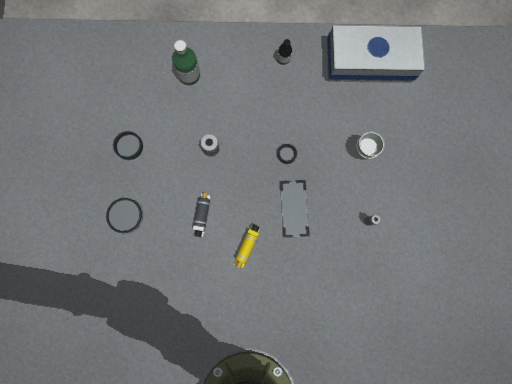

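Both views show the whole set. In the top view: wide stand (128,146), coaster (124,215), thick grip (209,144), machine (202,215), yellow decoy (247,246), narrow stand (287,154), cradle (294,208), cups (370,146), slim grip (373,220). Next I'll enlarge the movable ones.

Run:
```python
import cv2, numpy as np
im=cv2.imread("pics/top0.png")
def c(u,v,w=25):
    return cv2.resize(im[v-w:v+w,u-w:u+w],(260,260),interpolation=cv2.INTER_CUBIC)
a=np.hstack([c(209,144),c(202,215),c(287,154)]);b=np.hstack([c(370,146),c(373,220),c(128,146)])
cv2.imwrite("pics/c0.png",np.vstack([a,b]))
```

```text
(no output)
```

View pics/c0.png

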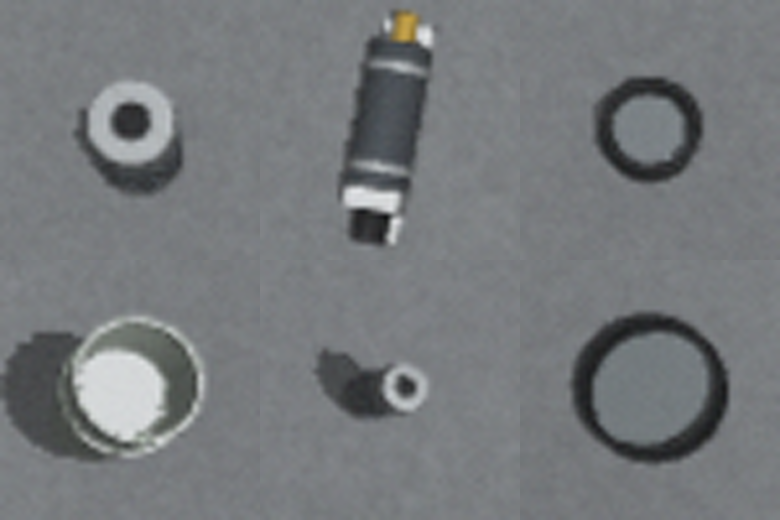

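The crops show the thick top face at about (208.5,142.2), the cup rim at about (370,145), the slim top at about (375.5,219) and the barrel centre at about (201,211.6). The machine's knob end is at the bottom, towards the robot. I'll now turn these into positions with masks.

```bash
cat > h.py <<'E'
import cv2, numpy as np
from plant import readout, optics, env
def P(n):
    p=optics.camera_params(n); return np.array(p["intrinsics"]),np.array(p["R"]),np.array(p["t"])
def ray(n,uv,z):
    K,R,t=P(n); d=R.T@np.linalg.inv(K)@[uv[0],uv[1],1]; c=-R.T@t
    return (c+d*(z-c[2])/d[2])
def proj(n,X):
    K,R,t=P(n); q=K@(R@np.array(X)+t); return q[:2]/q[2]
def blob(im,f,u,v,w,h=None):
    h=h or w
    m=f(im[v-h:v+h,u-w:u+w].astype(int)).astype(np.uint8)
    cs,_=cv2.findContours(m,cv2.RETR_EXTERNAL,cv2.CHAIN_APPROX_NONE)
    c=max(cs,key=cv2.contourArea); return c+np.array([[u-w,v-h]]),m
dark=lambda T:(lambda a:a.max(2)<T)
bright=lambda T:(lambda a:a.min(2)>T)
def pose():
    s=readout.get_state(); from scipy.spatial.transform import Rotation as Ro
    R=Ro.from_quat(s["tool_rot"]).as_matrix()
    print("t",round(s["time"],2),"p",np.round(s["ee_pos"],4),"x",np.round(R[:,0],3),"y",np.round(R[:,1],3),"z",np.round(R[:,2],3),"w",round(s["width"],3),"F",np.round(s["contact_force"],1),"g",round(s["grip_force"],1))
    return s,R
E
python3 - <<'E'
from h import *
im=cv2.imread("pics/top0.png"); sc=cv2.imread("pics/scene0.png")
print("bg",im[180,240],"thick",im[137,209],im[142,209])
def circ(n,img,f,u,v,w,z,tag):
    c,m=blob(img,f,u,v,w); e=cv2.minEnclosingCircle(c) ; el=cv2.fitEllipse(c)
    print(tag,n,np.round(el[0],1),np.round(el[1],1),"xyz",np.round(ray(n,el[0],z),4))
circ("top",im,bright(140),209,142,12,.062,"thick")
circ("top",im,bright(130),375,219,8,.062,"slim")
circ("top",im,dark(70),287,154,15,.02,"narrow")
circ("top",im,dark(70),128,146,20,.02,"wide")
circ("top",im,dark(70),124,215,24,.01,"coast")
circ("scene",sc,dark(60),372,183,20,.02,"wide")
circ("scene",sc,dark(60),235,250,16,.02,"narrow")
circ("scene",sc,dark(60),321,155,20,.01,"coast")
circ("scene",sc,bright(120),311,199,10,.062,"thick")
print("cup",ray("top",(370.1,144.9),.072), "scene",ray("scene",(146.3,283),.072))
# barrel, cradle
a=(187.5+0,0)
e1=(177+140/5.2-.5,190+40/5.2-.5); e2=(177+117/5.2-.5,190+188/5.2-.5)
A=ray("top",e1,.025);B=ray("top",e2,.025);print("barrel ends",A,B,np.linalg.norm(A-B))
d=(B-A)/np.linalg.norm(B-A);print("machine",(A+B)/2+.005*d,"dir deg",np.degrees(np.arctan2(d[1],d[0])))
m=(im[170:245,272:318].max(2)<60).astype(np.uint8)
pts=cv2.findNonZero(m)+np.array([[[272,170]]])
b=cv2.boxPoints(cv2.minAreaRect(pts)); W=np.array([ray("top",q,.008) for q in b]);print(W,W.mean(0),[np.linalg.norm(W[i]-W[i-1]) for i in range(4)])
o=np.zeros((1,1));v=cv2.resize(np.vstack([im[170:245,272:318]]),None,fx=5,fy=5,interpolation=cv2.INTER_CUBIC)
s2=cv2.resize(sc[195:245,160:225],None,fx=5,fy=5,interpolation=cv2.INTER_CUBIC);s3=cv2.resize(sc[260:320,125:170],None,fx=5,fy=5)
C=np.zeros((380,790,3),np.uint8);C[:375,:230]=v;C[:250,230:555]=s2;C[:300,560:785]=s3
cv2.imwrite("pics/c1.png",C);pose()
E
```

```text
bg [129 127 124] thick [177 171 168] [53 52 50]
thick top [208.7 141.8] [15.1 15.5] xyz [0.6103 0.0953 0.062 ]
slim top [375.9 218.9] [8.4 8.6] xyz [ 0.4229 -0.306   0.062 ]
narrow top [286.4 153.3] [19.  19.1] xyz [ 0.5935 -0.0995  0.02  ]
wide top [127.8 145.3] [27.1 28.8] xyz [0.6118 0.3039 0.02  ]
coast top [123.7 214.9] [33.3 35.1] xyz [0.4356 0.3073 0.01  ]
wide scene [372.1 182.7] [21.1 30.5] xyz [0.6244 0.2938 0.02  ]
narrow scene [236.  250.9] [22.4 24.9] xyz [ 0.606  -0.1074  0.02  ]
coast scene [320.9 154.8] [17.9 30.9] xyz [0.4429 0.301  0.01  ]
thick scene [311.2 197.2] [10.3 17.8] xyz [0.6101 0.0954 0.062 ]
cup [ 0.60235768 -0.29818401  0.072     ] scene [ 0.61614375 -0.30267203  0.072     ]
barrel ends [0.47879667 0.10909147 0.025     ] [0.40842547 0.11837386 0.025     ] 0.07098076243680819
machine [0.43865401 0.11438653 0.025     ] dir deg 172.4857147257886
[[ 0.52314108 -0.08234973  0.008     ]
 [ 0.52768168 -0.14766924  0.008     ]
 [ 0.38941888 -0.15311476  0.008     ]
 [ 0.385321   -0.0893327   0.008     ]] [ 0.45639066 -0.11811661  0.008     ] [np.float64(0.13799686869410316), np.float64(0.06547713672809821), np.float64(0.1383699934013324), np.float64(0.06391356491193992)]
t 0.1 p [0.1694 0.627  0.2303] x [-0.965  0.261 -0.   ] y [ 0.261  0.965 -0.002] z [-0.    -0.002 -1.   ] w 1.005 F [-0.6  0.5  0.1] g 0.0
```

View pics/c1.png

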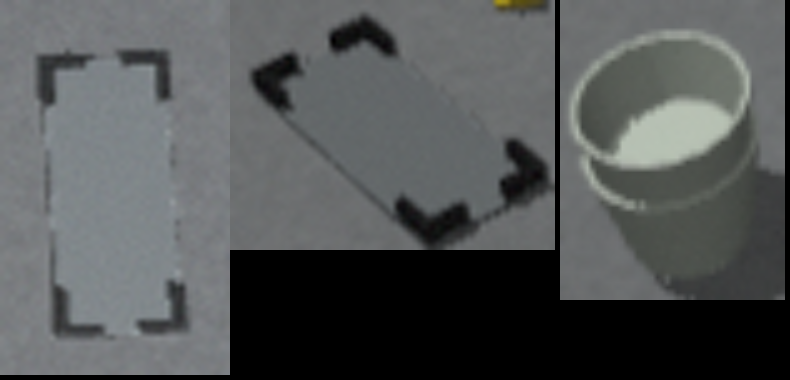

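The crops show the cradle brackets clearly, lying close to the x axis. In the scene view the upper cup's rim centre is at about (144.5,279). The dark stand masks include the walls, so I'll correct for that using their known heights.

Run:
```python
from h import *
I={"top":cv2.imread("pics/top0.png"),"scene":cv2.imread("pics/scene0.png")}
def bc(p): p=np.reshape(p,(-1,2)); return (p.min(0)+p.max(0))/2
th=np.linspace(0,6.283,60)
def cyl(n,xy,lv): return np.array([proj(n,(xy[0]+r*np.cos(a),xy[1]+r*np.sin(a),z)) for r,z in lv for a in th])
for tag,r,h,g,uv in [("wide",.036,.02,(.611,.303),{"top":(128,146,20),"scene":(372,183,20)}),("narrow",.025,.02,(.594,-.1),{"top":(287,154,15),"scene":(235,250,16)}),("coast",.046,.01,(.436,.305),{"top":(124,215,24),"scene":(321,155,20)})]:
  for n in uv:
    c,m=blob(I[n],dark(75 if n=="top" else 60),*uv[n]); xy=np.array(g)
    for k in range(3):
        p=bc(cyl(n,xy,[(r,0),(r,h)])); xy=xy+(ray(n,bc(c),.01)-ray(n,p,.01))[:2]
    print(tag,n,np.round(xy,4),np.ptp(c.reshape(-1,2),axis=0),np.ptp(cyl(n,xy,[(r,0),(r,h)]),axis=0))
print("cup",ray("scene",(144.5,279),.072),ray("top",(370.1,144.9),.072))
c,m=blob(I["scene"],bright(110),104,230,8);print("slim",ray("scene",bc(c),.062),np.ptp(c.reshape(-1,2),axis=0),bc(c))
```

```text
wide top [0.6153 0.3074] [29 28] [30.65628783 29.28503079]
wide scene [0.6146 0.3071] [30 21] [30.81200411 23.23023534]
narrow top [ 0.5955 -0.1007] [19 19] [20.19130867 20.74774325]
narrow scene [ 0.5977 -0.1015] [24 22] [24.58896057 24.2230877 ]
coast top [0.436  0.3091] [35 34] [38.38931602 37.08854149]
coast scene [0.4372 0.3073] [30 18] [33.74353289 20.62125369]
cup [ 0.60602291 -0.3010346   0.072     ] [ 0.60235768 -0.29818401  0.072     ]
slim [ 0.42284325 -0.3037403   0.062     ] [12  7] [103.  228.5]
```

```bash
cat >> h.py <<'E'
def plan(x,y,z,yd=None):
    s,R=pose(); a=np.degrees(np.arctan2(R[1,1],R[0,1])); w=0 if yd is None else (yd-a+90)%180-90
    a=np.radians(a+w); d=np.array([x,y,z])-s["ee_pos"]
    print("turn wz %.1f then shift tool mm: x %.1f y %.1f z %.1f"%(-w,1e3*(d[0]*-np.sin(a)+d[1]*np.cos(a)),1e3*(d[0]*np.cos(a)+d[1]*np.sin(a)),-1e3*d[2]))
if __name__=="__main__":
    import sys; plan(*map(float,sys.argv[1:]))
E
python3 h.py .4387 .1144 .1 82.5
```

```text
t 0.1 p [0.1694 0.627  0.2303] x [-0.965  0.261 -0.   ] y [ 0.261  0.965 -0.002] z [-0.    -0.002 -1.   ] w 1.005 F [-0.6  0.5  0.1] g 0.0
turn wz -7.6 then shift tool mm: x -333.9 y -473.1 z 130.3
```

play_rows(rows=[[0,0,0,0,0,-7.6,85],[-23,-33,5,0,0,0,85],[-23,-33,5,0,0,0,85],[-23,-33,5,0,0,0,85],[-23,-33,5,0,0,0,85],[-23,-33,5,0,0,0,85],[-23,-33,5,0,0,0,85],[-23,-33,5,0,0,0,85]])

```text
time: 0.9
ee_pos: [0.2993, 0.3756, 0.1958]
tool_rot: [0.066, 0.998, -0.0, -0.0]
contact_force: [0.8, -0.3, -0.4]
width: 0.994
grip_force: 0.0
```

play_rows(rows=[[-23,-33,5,0,0,0,85],[-23,-33,5,0,0,0,85],[-23,-33,5,0,0,0,85],[-23,-33,5,0,0,0,85],[-23,-33,10,0,0,0,85],[-23,-33,10,0,0,0,85],[-23,-33,10,0,0,0,85],[0,0,0,0,0,0,85]])

```text
time: 1.7
ee_pos: [0.4293, 0.1216, 0.145]
tool_rot: [0.07, 0.998, -0.001, -0.001]
contact_force: [0.3, 0.6, 0.5]
width: 0.995
grip_force: 0.0
```

```bash
python3 h.py .4387 .1144 .07 82.5
```

```text
t 1.7 p [0.4293 0.1216 0.145 ] x [-0.99   0.14   0.001] y [ 0.14   0.99  -0.003] z [-0.001 -0.003 -1.   ] w 0.995 F [0.3 0.6 0.5] g 0.0
turn wz -0.5 then shift tool mm: x -10.2 y -5.9 z 75.0
```

play_rows(rows=[[-10,-6,0,0,0,0,85],[0,0,30,0,0,0,85],[0,0,30,0,0,0,85],[0,0,30,0,0,0,85],[0,0,25,0,0,0,85],[0,0,20,0,0,0,85],[0,0,0,0,0,0,60],[0,0,0,0,0,0,45]])

```text
time: 2.5
ee_pos: [0.4377, 0.1207, 0.0116]
tool_rot: [0.065, 0.998, -0.0, -0.0]
contact_force: [-0.1, 0.5, -0.4]
width: 0.688
grip_force: 0.0
```

play_rows(rows=[[0,0,0,0,0,0,38],[0,0,0,0,0,0,32],[0,0,0,0,0,0,26],[0,0,0,0,0,0,20],[0,0,0,0,0,0,15],[0,0,0,0,0,0,15],[0,0,0,0,0,0,15],[0,0,0,0,0,0,15]])

```text
time: 3.3
ee_pos: [0.4385, 0.1203, 0.0129]
tool_rot: [0.066, 0.998, 0.001, 0.001]
contact_force: [-0.5, -0.6, 5.3]
width: 0.326
grip_force: 58.7
```

```bash
python3 h.py .4564 -.118 .12 92.6
```

```text
t 3.3 p [0.4385 0.1203 0.0129] x [-0.991  0.131 -0.002] y [0.131 0.991 0.001] z [ 0.002  0.001 -1.   ] w 0.326 F [-0.5 -0.6  5.3] g 58.7
turn wz -10.1 then shift tool mm: x -7.0 y -238.9 z -107.1
```

play_rows(rows=[[0,0,-10,0,0,0,15],[0,0,-25,0,0,0,15],[0,0,-35,0,0,0,15],[0,0,-37,0,0,0,15],[0,0,0,0,0,-5,15],[0,0,0,0,0,-5,15],[0,-25,0,0,0,0,15],[0,-30,0,0,0,0,15]])

```text
time: 4.1
ee_pos: [0.4399, 0.0658, 0.1192]
tool_rot: [-0.023, 1.0, 0.0, 0.001]
contact_force: [0.1, 0.4, -1.7]
width: 0.328
grip_force: 59.5
```

play_rows(rows=[[-1,-30,0,0,0,0,15],[-1,-30,0,0,0,0,15],[-1,-30,0,0,0,0,15],[-1,-30,0,0,0,0,15],[-1,-30,0,0,0,0,15],[-1,-25,0,0,0,0,15],[-1,-10,0,0,0,0,15],[0,0,0,0,0,0,15]])

```text
time: 4.9
ee_pos: [0.455, -0.1202, 0.1188]
tool_rot: [-0.02, 1.0, 0.0, 0.0]
contact_force: [0.6, -0.3, -2.0]
width: 0.326
grip_force: 59.6
```

```bash
python3 h.py .4564 -.118 .12 92.6
python3 - <<'E'
from h import *
im=optics.get_image("scene"); t=optics.get_image("top")
C=np.hstack([cv2.resize(im[130:280,130:280],(400,400)),cv2.resize(t[120:270,220:370],(400,400))]);cv2.imwrite("pics/m1.png",C)
E
```

```text
t 4.9 p [ 0.455  -0.1202  0.1188] x [-0.999 -0.041 -0.001] y [-0.041  0.999  0.   ] z [ 0.001  0.    -1.   ] w 0.326 F [ 0.6 -0.3 -2. ] g 59.6
turn wz -0.3 then shift tool mm: x -1.5 y 2.2 z -1.2
```

View pics/m1.png

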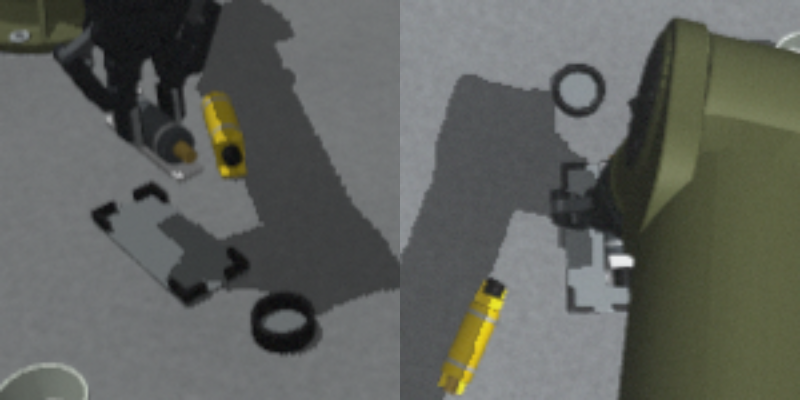

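The machine is held level above the cradle (scene crop around (165,145)). Lowering it now.

play_rows(rows=[[-1,2,20,0,0,0,15],[0,0,25,0,0,0,15],[0,0,20,0,0,0,15],[0,0,15,0,0,0,15],[0,0,10,0,0,0,15],[0,0,6,0,0,0,15],[0,0,3,0,0,0,15],[0,0,2,0,0,0,15]])

```text
time: 5.8
ee_pos: [0.4563, -0.117, 0.0176]
tool_rot: [-0.022, 1.0, 0.0, 0.0]
contact_force: [-0.8, -0.3, -1.0]
width: 0.325
grip_force: 59.6
```

play_rows(rows=[[0,0,0.5,0,0,0,15],[0,0,0,0,0,0,28],[0,0,0,0,0,0,34],[0,0,0,0,0,0,40],[0,0,0,0,0,0,48],[0,0,0,0,0,0,60],[0,0,-15,0,0,0,70],[0,0,-30,0,0,0,85]])

```text
time: 6.6
ee_pos: [0.4537, -0.1171, 0.0606]
tool_rot: [-0.022, 1.0, -0.0, -0.002]
contact_force: [-0.2, 0.6, -0.1]
width: 0.964
grip_force: 0.0
```

play_rows(rows=[[0,0,-45,0,0,0,85],[0,0,-45,0,0,0,85],[0,-30,0,0,0,0,85],[0,-30,0,0,0,0,85],[0,-30,0,0,0,0,85],[0,-30,0,0,0,0,85],[0,-30,0,0,0,0,85],[0,0,0,0,0,0,85]])

```text
time: 7.4
ee_pos: [0.4612, -0.272, 0.1522]
tool_rot: [-0.019, 1.0, -0.002, -0.0]
contact_force: [-1.1, -1.1, -0.3]
width: 0.996
grip_force: 0.0
```

```bash
python3 h.py .423 -.305 .10
python3 - <<'E'
from h import *
im=optics.get_image("scene"); t=optics.get_image("top")
C=np.hstack([cv2.resize(im[150:250,80:280],(500,250)),cv2.resize(t[165:265,265:325],(240,400))[:250]]);C=np.zeros((400,740,3),np.uint8);C[:250,:500]=cv2.resize(im[150:250,80:280],(500,250));C[:,500:]=cv2.resize(t[165:265,265:325],(240,400));cv2.imwrite("pics/m2.png",C)
E
```

```text
t 7.4 p [ 0.4612 -0.272   0.1522] x [-0.999 -0.037  0.   ] y [-0.037  0.999 -0.004] z [-0.    -0.004 -1.   ] w 0.996 F [-1.1 -1.1 -0.3] g 0.0
turn wz 0.0 then shift tool mm: x 39.4 y -31.6 z 52.2
```

View pics/m2.png

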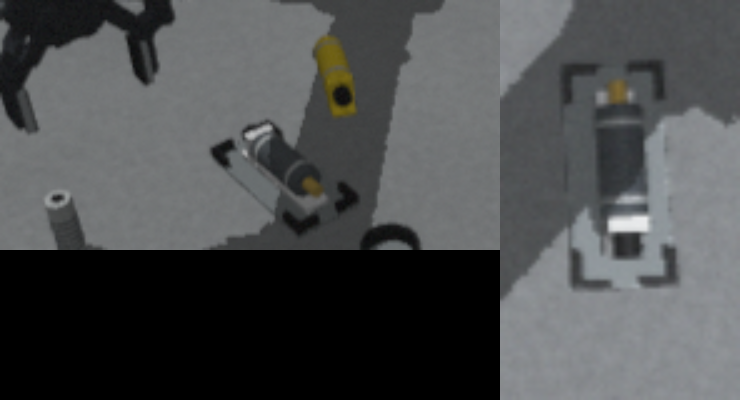

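The machine lies aligned between the brackets. Next is the slim grip.

play_rows(rows=[[20,-16,0,0,0,0,85],[20,-16,0,0,0,0,85],[0,0,25,0,0,0,85],[0,0,30,0,0,0,85],[0,0,30,0,0,0,85],[0,0,25,0,0,0,85],[0,0,13,0,0,0,85],[0,0,0,0,0,0,60]])

```text
time: 8.3
ee_pos: [0.4229, -0.299, 0.0273]
tool_rot: [-0.022, 1.0, 0.001, -0.002]
contact_force: [-0.5, 0.1, 0.4]
width: 0.854
grip_force: 0.0
```

play_rows(rows=[[0,0,0,0,0,0,45],[0,0,0,0,0,0,34],[0,0,0,0,0,0,26],[0,0,0,0,0,0,20],[0,0,0,0,0,0,14],[0,0,0,0,0,0,8],[0,0,0,0,0,0,8],[0,0,0,0,0,0,8]])

```text
time: 9.1
ee_pos: [0.4247, -0.3012, 0.0301]
tool_rot: [-0.022, 1.0, -0.0, 0.001]
contact_force: [-1.5, 1.6, 7.0]
width: 0.241
grip_force: 58.3
```

```bash
python3 h.py .5965 -.101 .12
```

```text
t 9.1 p [ 0.4247 -0.3012  0.0301] x [-0.999 -0.043 -0.002] y [-0.043  0.999 -0.   ] z [ 0.002 -0.    -1.   ] w 0.241 F [-1.5  1.6  7. ] g 58.3
turn wz 0.0 then shift tool mm: x -180.4 y 192.6 z -89.9
```

play_rows(rows=[[0,0,-10,0,0,0,8],[0,0,-25,0,0,0,8],[0,0,-30,0,0,0,8],[0,0,-25,0,0,0,8],[-15,15,0,0,0,0,8],[-25,26,0,0,0,0,8],[-25,27,0,0,0,0,8],[-25,27,0,0,0,0,8]])

```text
time: 9.9
ee_pos: [0.5102, -0.2011, 0.1196]
tool_rot: [-0.021, 1.0, 0.0, 0.001]
contact_force: [0.4, 0.1, -0.4]
width: 0.24
grip_force: 58.7
```

play_rows(rows=[[-25,27,0,0,0,0,8],[-25,27,0,0,0,0,8],[-20,22,0,0,0,0,8],[-15,15,0,0,0,0,8],[-5,6,0,0,0,0,8],[0,0,0,0,0,0,8],[0,0,0,0,0,0,8]])

```text
time: 10.6
ee_pos: [0.5942, -0.1032, 0.1189]
tool_rot: [-0.021, 1.0, -0.0, -0.0]
contact_force: [-0.1, -0.5, -0.2]
width: 0.238
grip_force: 58.7
```

```bash
python3 h.py .5965 -.101 .12
python3 - <<'E'
from h import *
im=optics.get_image("scene")
cv2.imwrite("pics/s1.png",cv2.resize(im[140:280,170:310],(600,600)))
for z in (0,.004,.02): print(z,proj("scene",(.5965,-.101,z)))
E
```

```text
t 10.6 p [ 0.5942 -0.1032  0.1189] x [-0.999 -0.041  0.001] y [-0.041  0.999 -0.001] z [-0.001 -0.001 -1.   ] w 0.238 F [-0.1 -0.5 -0.2] g 58.7
turn wz 0.0 then shift tool mm: x -2.4 y 2.1 z -1.1
0 [236.1208404  253.80830861]
0.004 [236.05538709 252.43555275]
0.02 [235.78990048 246.86748757]
```

View pics/s1.png

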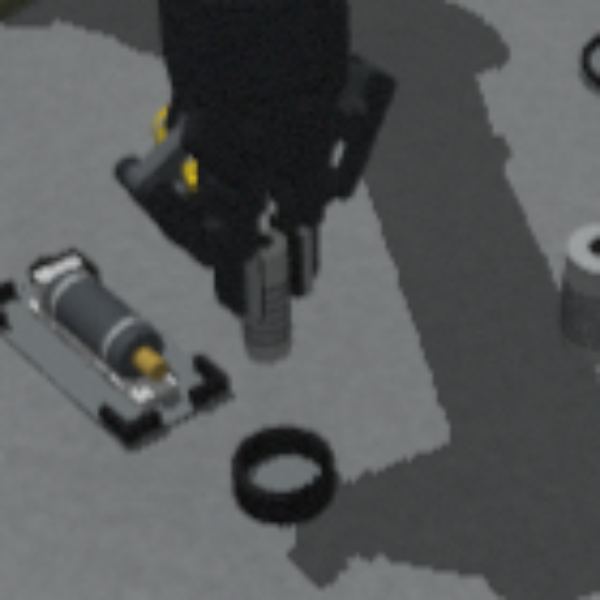

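The slim grip hangs level behind and above the narrow stand: grip foot at crop (268,350), ring at (285,470). I'll check its foot against the stand.

Run:
```python
from h import *
print(proj("scene",(.5942,-.1032,.0888)),ray("scene",(232.5-.4,221.4),.0888))
```

```text
[232.97078374 221.28531708] [ 0.59341654 -0.10472742  0.0888    ]
```

play_rows(rows=[[-3,3,10,0,0,0,8],[0,0,20,0,0,0,8],[0,0,20,0,0,0,8],[0,0,15,0,0,0,8],[0,0,10,0,0,0,8],[0,0,5,0,0,0,8],[0,0,3,0,0,0,8],[0,0,1,0,0,0,8]])

```text
time: 11.45
ee_pos: [0.5984, -0.0982, 0.035]
tool_rot: [-0.022, 1.0, -0.0, 0.0]
contact_force: [0.1, -0.6, -1.2]
width: 0.24
grip_force: 58.7
```

```bash
python3 h.py .5965 -.101 .034
```

```text
t 11.45 p [ 0.5984 -0.0982  0.035 ] x [-0.999 -0.043 -0.001] y [-0.043  0.999 -0.   ] z [ 0.001 -0.    -1.   ] w 0.24 F [ 0.1 -0.6 -1.2] g 58.7
turn wz 0.0 then shift tool mm: x 2.0 y -2.7 z 1.0
```

play_rows(rows=[[0,-1,1,0,0,0,8],[0,0,0,0,0,0,21],[0,0,0,0,0,0,26],[0,0,0,0,0,0,32],[0,0,0,0,0,0,40],[0,0,0,0,0,0,48],[0,0,-20,0,0,0,55],[0,0,-35,0,0,0,85]])

```text
time: 12.25
ee_pos: [0.596, -0.0986, 0.087]
tool_rot: [-0.022, 1.0, 0.0, -0.003]
contact_force: [0.2, -0.2, 0.7]
width: 0.796
grip_force: 0.0
```

```bash
python3 h.py .610 .0953 .12
```

```text
t 12.25 p [ 0.596  -0.0986  0.087 ] x [-0.999 -0.043  0.005] y [-0.043  0.999  0.   ] z [-0.005 -0.    -1.   ] w 0.796 F [ 0.2 -0.2  0.7] g 0.0
turn wz 0.0 then shift tool mm: x -22.4 y 193.1 z -33.0
```

play_rows(rows=[[0,0,-35,0,0,0,85],[-4,25,0,0,0,0,85],[-4,35,0,0,0,0,85],[-4,35,0,0,0,0,85],[-4,35,0,0,0,0,85],[-3,35,0,0,0,0,85],[-3,28,0,0,0,0,85],[0,0,0,0,0,0,85]])

```text
time: 13.05
ee_pos: [0.6115, 0.1015, 0.1234]
tool_rot: [-0.026, 1.0, 0.001, -0.0]
contact_force: [-0.5, 0.2, 1.2]
width: 0.997
grip_force: 0.0
```

```bash
python3 h.py .610 .0953 .028;python3 - <<'E'
from h import *
im=optics.get_image("scene")
C=np.zeros((400,800,3),np.uint8);C[:,:400]=cv2.resize(im[215:275,205:265],(400,400));C[:,400:]=cv2.resize(im[130:230,250:350],(400,400))
cv2.imwrite("pics/s2.png",C)
E
```

```text
t 13.05 p [0.6115 0.1015 0.1234] x [-0.999 -0.052  0.   ] y [-0.052  0.999  0.003] z [-0.     0.003 -1.   ] w 0.997 F [-0.5  0.2  1.2] g 0.0
turn wz 0.0 then shift tool mm: x 1.8 y -6.1 z 95.4
```

View pics/s2.png

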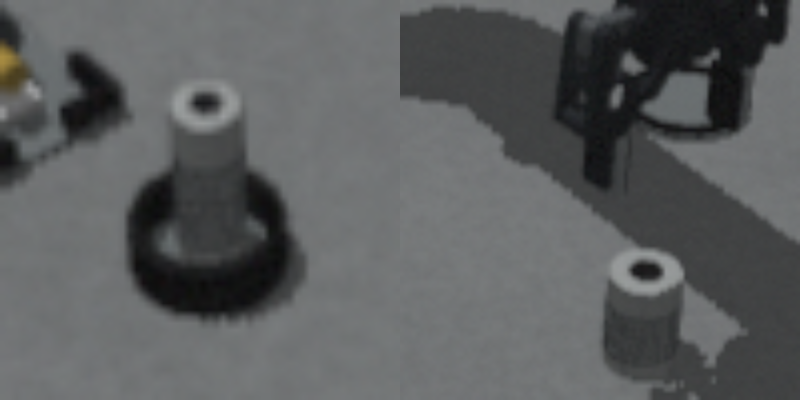

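The slim grip stands upright and centred in its stand. Next is the thick grip.

play_rows(rows=[[1,-5,10,0,0,0,85],[0,0,25,0,0,0,85],[0,0,25,0,0,0,85],[0,0,20,0,0,0,85],[0,0,14,0,0,0,85],[0,0,0,0,0,0,70],[0,0,0,0,0,0,58],[0,0,0,0,0,0,50]])

```text
time: 13.9
ee_pos: [0.612, 0.0899, 0.0312]
tool_rot: [-0.022, 1.0, 0.001, 0.001]
contact_force: [-0.0, 0.1, -0.6]
width: 0.586
grip_force: 0.2
```

play_rows(rows=[[0,0,0,0,0,0,45],[0,0,0,0,0,0,38],[0,0,0,0,0,0,32],[0,0,0,0,0,0,25],[0,0,0,0,0,0,25],[0,0,0,0,0,0,25],[0,0,0,0,0,0,25]])

```text
time: 14.6
ee_pos: [0.6122, 0.0906, 0.0315]
tool_rot: [-0.022, 1.0, 0.001, 0.001]
contact_force: [-1.8, 1.8, 6.3]
width: 0.472
grip_force: 60.5
```

```bash
python3 h.py .615 .307 .12
```

```text
t 14.6 p [0.6122 0.0906 0.0315] x [-0.999 -0.044 -0.003] y [-0.044  0.999  0.002] z [ 0.003  0.002 -1.   ] w 0.472 F [-1.8  1.8  6.3] g 60.5
turn wz 0.0 then shift tool mm: x -12.3 y 216.0 z -88.5
```

play_rows(rows=[[0,0,-10,0,0,0,25],[0,0,-25,0,0,0,25],[0,0,-30,0,0,0,25],[0,0,-25,0,0,0,25],[-2,20,0,0,0,0,25],[-2,30,0,0,0,0,25],[-2,30,0,0,0,0,25],[-2,30,0,0,0,0,25]])

```text
time: 15.4
ee_pos: [0.6139, 0.2, 0.1201]
tool_rot: [-0.021, 1.0, -0.0, -0.0]
contact_force: [1.3, 0.2, -1.8]
width: 0.477
grip_force: 60.8
```

play_rows(rows=[[-2,30,0,0,0,0,25],[-1,30,0,0,0,0,25],[-1,25,0,0,0,0,25],[0,15,0,0,0,0,25],[0,6,0,0,0,0,25],[0,0,0,0,0,0,25],[0,0,0,0,0,0,25]])

```text
time: 16.1
ee_pos: [0.6141, 0.3036, 0.1199]
tool_rot: [-0.021, 1.0, -0.001, 0.0]
contact_force: [0.1, -1.2, -1.6]
width: 0.473
grip_force: 60.8
```

```bash
python3 h.py .615 .307 .0355;python3 - <<'E'
from h import *
im=optics.get_image("scene")
cv2.imwrite("pics/t1.png",cv2.resize(im[100:220,310:430],(600,600)))
s=readout.get_state()["ee_pos"]; print(proj("scene",s-np.array([0,0,.0315])))
E
```

```text
t 16.1 p [0.6141 0.3036 0.1199] x [-0.999 -0.041 -0.   ] y [-0.041  0.999 -0.001] z [ 0.    -0.001 -1.   ] w 0.473 F [ 0.1 -1.2 -1.6] g 60.8
turn wz 0.0 then shift tool mm: x -1.1 y 3.3 z 84.4
[375.9782607  155.97769928]
```

View pics/t1.png

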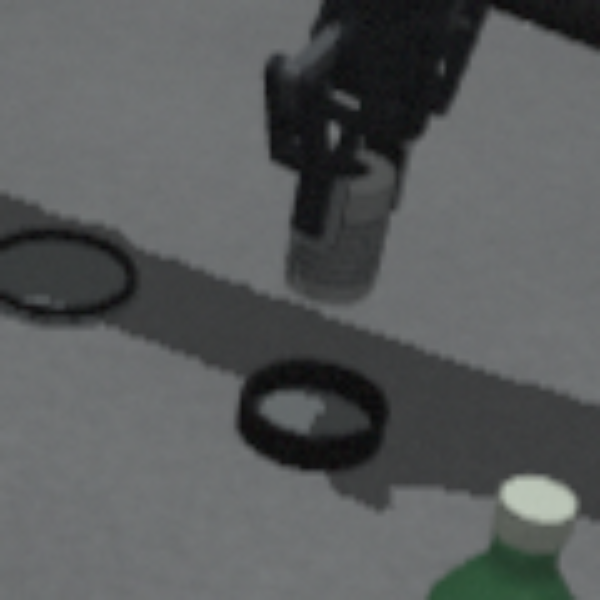

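The thick grip hangs level with its foot at about crop (332,283), matching the prediction of (330,280). The stand is below it at (313,412).

play_rows(rows=[[-1,3,10,0,0,0,25],[0,0,20,0,0,0,25],[0,0,20,0,0,0,25],[0,0,15,0,0,0,25],[0,0,10,0,0,0,25],[0,0,5,0,0,0,25],[0,0,3,0,0,0,25],[0,0,1,0,0,0,25]])

```text
time: 16.95
ee_pos: [0.6148, 0.3091, 0.0362]
tool_rot: [-0.022, 1.0, 0.0, 0.0]
contact_force: [-0.6, -0.6, -2.3]
width: 0.474
grip_force: 60.8
```

```bash
python3 h.py .615 .307 .0355
```

```text
t 16.95 p [0.6148 0.3091 0.0362] x [-0.999 -0.043 -0.001] y [-0.043  0.999  0.   ] z [ 0.001  0.    -1.   ] w 0.474 F [-0.6 -0.6 -2.3] g 60.8
turn wz 0.0 then shift tool mm: x -0.1 y -2.1 z 0.7
```

play_rows(rows=[[0,-1.5,0.7,0,0,0,25],[0,0,0,0,0,0,41],[0,0,0,0,0,0,46],[0,0,0,0,0,0,52],[0,0,0,0,0,0,60],[0,0,0,0,0,0,68],[0,0,-20,0,0,0,75],[0,0,-35,0,0,0,85]])

```text
time: 17.75
ee_pos: [0.6124, 0.3067, 0.0878]
tool_rot: [-0.022, 1.0, -0.001, -0.003]
contact_force: [-0.0, 0.6, -0.1]
width: 0.994
grip_force: 0.0
```

play_rows(rows=[[0,0,-40,0,0,0,85],[0,-30,-15,0,0,0,85],[0,-40,0,0,0,0,85],[0,-40,0,0,0,0,85],[0,-40,0,0,0,0,85],[0,-40,0,0,0,0,85],[0,-40,0,0,0,0,85],[0,-40,0,0,0,0,85]])

```text
time: 18.55
ee_pos: [0.6262, 0.0362, 0.1455]
tool_rot: [-0.022, 1.0, 0.0, 0.0]
contact_force: [0.9, 0.2, -0.7]
width: 0.992
grip_force: 0.0
```

play_rows(rows=[[0,-40,0,0,0,0,85],[0,-40,0,0,0,0,85],[0,-40,0,0,0,0,85],[0,-40,0,0,0,0,85],[0,-40,0,0,0,0,85],[0,-40,0,0,0,0,85],[0,-40,0,0,0,0,85],[0,0,0,0,0,0,85]])

```text
time: 19.35
ee_pos: [0.6358, -0.251, 0.1458]
tool_rot: [-0.017, 1.0, -0.003, -0.0]
contact_force: [-0.2, -1.2, 0.5]
width: 0.995
grip_force: 0.0
```

```bash
python3 h.py .604 -.2995 .14;python3 - <<'E'
from h import *
im=optics.get_image("scene")
C=np.zeros((400,800,3),np.uint8);C[:,:400]=cv2.resize(im[140:220,330:410],(400,400));C[:,400:]=cv2.resize(im[200:330,80:210],(400,400))
cv2.imwrite("pics/u1.png",C)
E
```

```text
t 19.35 p [ 0.6358 -0.251   0.1458] x [-0.999 -0.033  0.001] y [-0.033  0.999 -0.006] z [-0.    -0.006 -1.   ] w 0.995 F [-0.2 -1.2  0.5] g 0.0
turn wz 0.0 then shift tool mm: x 33.4 y -47.4 z 5.8
```

View pics/u1.png

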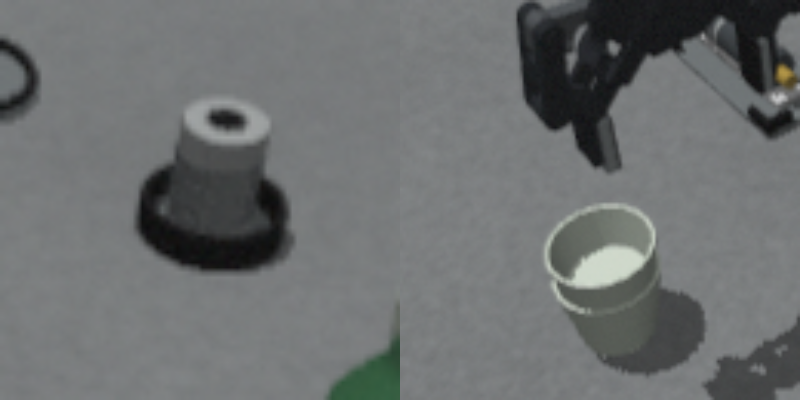

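The thick grip stands upright in the wide stand, with the cups still nested and the rim centre at about (145,279.3). Next I go over the cups and then down slowly.

play_rows(rows=[[16,-23,0,0,0,0,85],[15,-23,0,0,0,0,85],[0,0,0,0,0,0,85],[0,0,0,0,0,0,85]])

```text
time: 19.8
ee_pos: [0.6096, -0.2885, 0.1453]
tool_rot: [-0.022, 1.0, 0.001, 0.0]
contact_force: [1.2, -0.1, 0.0]
width: 0.995
grip_force: 0.0
```

```bash
python3 h.py .605 -.300 .05
```

```text
t 19.8 p [ 0.6096 -0.2885  0.1453] x [-0.999 -0.043 -0.001] y [-0.043  0.999  0.001] z [ 0.001  0.001 -1.   ] w 0.995 F [ 1.2 -0.1  0. ] g 0.0
turn wz 0.0 then shift tool mm: x 5.1 y -11.3 z 95.3
```

play_rows(rows=[[5,-11,0,0,0,0,85],[0,0,20,0,0,0,85],[0,0,20,0,0,0,85],[0,0,0,0,0,0,85],[0,0,0,0,0,0,85]])

```text
time: 20.3
ee_pos: [0.6052, -0.2998, 0.1051]
tool_rot: [-0.022, 1.0, 0.0, -0.0]
contact_force: [0.2, -0.4, 1.0]
width: 0.995
grip_force: 0.0
```

```bash
python3 h.py .605 -.300 .05;python3 - <<'E'
from h import *
C=np.zeros((400,800,3),np.uint8);C[:,:400]=cv2.resize(optics.get_image("scene")[220:330,90:200],(400,400));C[:,400:]=cv2.resize(optics.get_image("top")[100:200,320:420],(400,400))
cv2.imwrite("pics/u2.png",C)
E
```

```text
t 20.3 p [ 0.6052 -0.2998  0.1051] x [-0.999 -0.045  0.   ] y [-0.045  0.999  0.   ] z [-0.  0. -1.] w 0.995 F [ 0.2 -0.4  1. ] g 0.0
turn wz 0.0 then shift tool mm: x 0.3 y -0.2 z 55.1
```

View pics/u2.png

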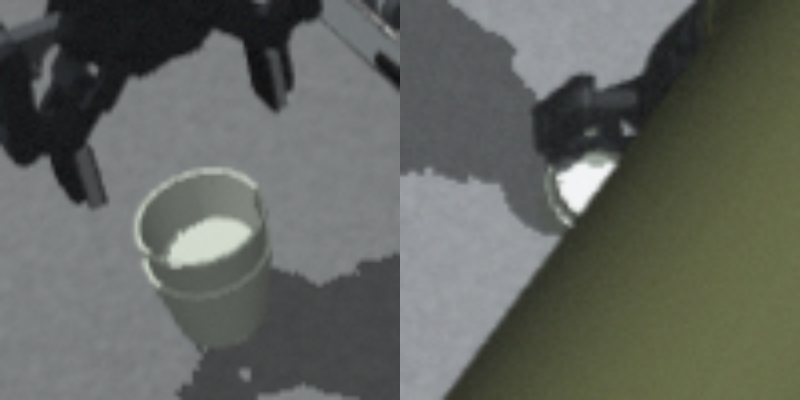

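The open fingers straddle the cup: tips at crop (90,205) and (275,105), rim ellipse centre at about (200,215).

Run:
```python
from h import *
for z in(.105,.118): print(ray("scene",(140.1,262.6),z))
for X in [(.605+.002,-.3+.043,.118),(.605-.002,-.3-.043,.118)]: print((proj("scene",X)-[90,220])/.275)
print(ray("scene",(90+202*.275,220+216*.275),.072))
```

```text
[ 0.59814506 -0.29931972  0.105     ]
[ 0.6109352  -0.30309248  0.118     ]
[268.3649694  105.36540308]
[ 91.92376782 185.6243637 ]
[ 0.6079815  -0.30001872  0.072     ]
```

play_rows(rows=[[0,0,15,0,0,0,85],[0,0,15,0,0,0,85],[0,0,12,0,0,0,85],[0,0,8,0,0,0,85],[0,0,4,0,0,0,85],[0,0,0,0,0,0,80],[0,0,0,0,0,0,74],[0,0,0,0,0,0,70]])

```text
time: 21.2
ee_pos: [0.6053, -0.3008, 0.0518]
tool_rot: [-0.022, 1.0, -0.0, 0.001]
contact_force: [0.6, 1.0, 0.1]
width: 0.824
grip_force: 0.0
```

play_rows(rows=[[0,0,0,0,0,0,67],[0,0,0,0,0,0,65],[0,0,0,0,0,0,63],[0,0,0,0,0,0,61],[0,0,0,0,0,0,59],[0,0,0,0,0,0,56],[0,0,0,0,0,0,50],[0,0,0,0,0,0,50]])

```text
time: 22.0
ee_pos: [0.6053, -0.3003, 0.0526]
tool_rot: [-0.022, 1.0, 0.0, 0.001]
contact_force: [-1.9, 1.9, 8.0]
width: 0.686
grip_force: 62.3
```

```bash
python3 h.py .605 -.300 .05;python3 - <<'E'
from h import *
cv2.imwrite("pics/u3.png",cv2.resize(optics.get_image("scene")[220:330,90:200],(500,500)))
E
```

```text
t 22.0 p [ 0.6053 -0.3003  0.0526] x [-0.999 -0.044 -0.001] y [-0.044  0.999  0.001] z [ 0.001  0.001 -1.   ] w 0.686 F [-1.9  1.9  8. ] g 62.3
turn wz 0.0 then shift tool mm: x 0.3 y 0.3 z 2.6
```

View pics/u3.png

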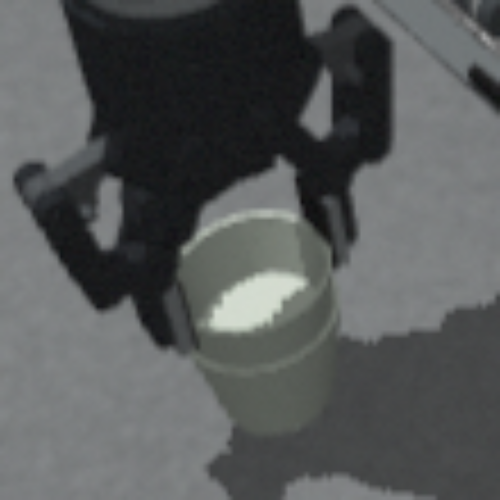

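The fingers hold the upper cup at its rim, with the tips clear above the lower cup's rim. I'll lift slowly and straight up.

play_rows(rows=[[0,0,-3,0,0,0,50],[0,0,-5,0,0,0,50],[0,0,-7,0,0,0,50],[0,0,-10,0,0,0,50],[0,0,-10,0,0,0,50],[0,0,-10,0,0,0,50],[0,0,0,0,0,0,50]])

```text
time: 22.75
ee_pos: [0.606, -0.3012, 0.0984]
tool_rot: [-0.022, 1.0, -0.001, 0.002]
contact_force: [-0.1, -0.5, -0.2]
width: 0.681
grip_force: 64.1
```

```bash
python3 h.py .605 -.300 .05;python3 - <<'E'
from h import *
cv2.imwrite("pics/u4.png",cv2.resize(optics.get_image("scene")[200:330,80:210],(500,500)))
E
```

```text
t 22.75 p [ 0.606  -0.3012  0.0984] x [-0.999 -0.043 -0.003] y [-0.043  0.999 -0.001] z [ 0.003 -0.001 -1.   ] w 0.681 F [-0.1 -0.5 -0.2] g 64.1
turn wz 0.0 then shift tool mm: x 1.0 y 1.3 z 48.4
```

View pics/u4.png

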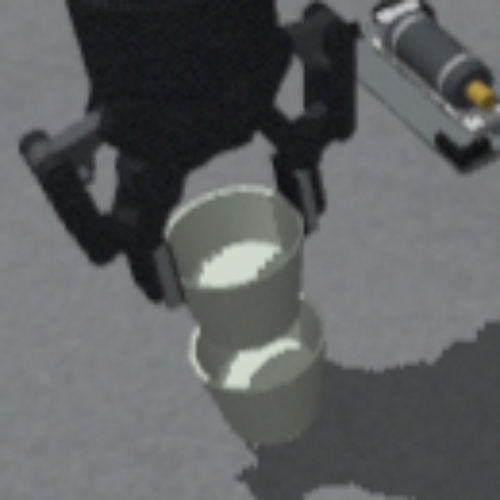

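The top cup is free, and the lower cup still stands where it was (crop (258,390)). Raising it and carrying it to the coaster.

play_rows(rows=[[0,0,-15,0,0,0,50],[0,0,-25,0,0,0,50],[0,0,-25,0,0,0,50],[4,15,0,0,0,0,50],[8,30,0,0,0,0,50],[8,35,0,0,0,0,50],[8,35,0,0,0,0,50],[8,35,0,0,0,0,50]])

```text
time: 23.6
ee_pos: [0.5618, -0.1511, 0.1616]
tool_rot: [-0.021, 1.0, 0.0, 0.0]
contact_force: [-0.4, 0.6, -0.8]
width: 0.683
grip_force: 64.2
```

play_rows(rows=[[8,35,0,0,0,0,50],[8,35,0,0,0,0,50],[8,35,0,0,0,0,50],[8,35,0,0,0,0,50],[8,35,0,0,0,0,50],[8,35,0,0,0,0,50],[8,35,0,0,0,0,50],[8,35,0,0,0,0,50]])

```text
time: 24.4
ee_pos: [0.4859, 0.1258, 0.1619]
tool_rot: [-0.021, 1.0, 0.0, 0.0]
contact_force: [0.3, 1.2, 0.5]
width: 0.68
grip_force: 64.2
```

play_rows(rows=[[8,35,0,0,0,0,50],[8,35,0,0,0,0,50],[8,35,0,0,0,0,50],[8,30,0,0,0,0,50],[0,15,0,0,0,0,50],[0,0,0,0,0,0,50],[0,0,0,0,0,0,50]])

```text
time: 25.1
ee_pos: [0.4487, 0.2715, 0.1612]
tool_rot: [-0.021, 1.0, -0.001, 0.0]
contact_force: [1.2, -1.1, -0.7]
width: 0.682
grip_force: 64.2
```

```bash
python3 h.py .4365 .308 .0346
```

```text
t 25.1 p [0.4487 0.2715 0.1612] x [-0.999 -0.042 -0.   ] y [-0.042  0.999 -0.001] z [ 0.    -0.001 -1.   ] w 0.682 F [ 1.2 -1.1 -0.7] g 64.2
turn wz 0.0 then shift tool mm: x 10.7 y 37.0 z 126.6
```

play_rows(rows=[[4,14,0,0,0,0,50],[4,15,0,0,0,0,50],[3,8,0,0,0,0,50],[0,0,25,0,0,0,50],[0,0,30,0,0,0,50],[0,0,25,0,0,0,50],[0,0,15,0,0,0,50],[0,0,0,0,0,0,50]])

```text
time: 25.9
ee_pos: [0.4338, 0.309, 0.0641]
tool_rot: [-0.022, 1.0, -0.001, -0.002]
contact_force: [0.4, -0.5, -0.5]
width: 0.687
grip_force: 64.2
```

```bash
python3 h.py .4365 .308 .0346
```

```text
t 25.9 p [0.4338 0.309  0.0641] x [-0.999 -0.044  0.003] y [-0.044  0.999 -0.003] z [-0.003 -0.003 -1.   ] w 0.687 F [ 0.4 -0.5 -0.5] g 64.2
turn wz 0.0 then shift tool mm: x -2.7 y -1.1 z 29.5
```

play_rows(rows=[[-2,-1,10,0,0,0,50],[0,0,8,0,0,0,50],[0,0,5,0,0,0,50],[0,0,3,0,0,0,50],[0,0,1,0,0,0,50],[0,0,0,0,0,0,50]])

```text
time: 26.5
ee_pos: [0.4374, 0.3089, 0.0393]
tool_rot: [-0.022, 1.0, 0.0, 0.0]
contact_force: [0.2, -0.4, -0.1]
width: 0.679
grip_force: 64.2
```

```bash
python3 h.py .4365 .308 .0346
```

```text
t 26.5 p [0.4374 0.3089 0.0393] x [-0.999 -0.043 -0.   ] y [-0.043  0.999  0.   ] z [ 0.  0. -1.] w 0.679 F [ 0.2 -0.4 -0.1] g 64.2
turn wz 0.0 then shift tool mm: x 0.9 y -0.9 z 4.7
```

play_rows(rows=[[0,0,2,0,0,0,50],[0,0,1.5,0,0,0,50],[0,0,0.7,0,0,0,50],[0,0,0,0,0,0,50]])

```text
time: 26.9
ee_pos: [0.4372, 0.3088, 0.0348]
tool_rot: [-0.022, 1.0, -0.0, -0.0]
contact_force: [0.4, -0.5, -0.8]
width: 0.681
grip_force: 64.2
```

```bash
python3 h.py .4365 .308 .0346
```

```text
t 26.9 p [0.4372 0.3088 0.0348] x [-0.999 -0.043  0.   ] y [-0.043  0.999 -0.   ] z [-0. -0. -1.] w 0.681 F [ 0.4 -0.5 -0.8] g 64.2
turn wz 0.0 then shift tool mm: x 0.8 y -0.7 z 0.2
```

play_rows(rows=[[0,0,0.5,0,0,0,50],[0,0,0,0,0,0,60],[0,0,0,0,0,0,64],[0,0,0,0,0,0,70],[0,0,0,0,0,0,78],[0,0,0,0,0,0,85],[0,0,0,0,0,0,85],[0,0,-15,0,0,0,85]])

```text
time: 27.7
ee_pos: [0.4359, 0.3077, 0.0482]
tool_rot: [-0.022, 1.0, -0.001, -0.001]
contact_force: [-1.0, -0.3, -0.8]
width: 0.994
grip_force: 0.0
```

play_rows(rows=[[0,0,-30,0,0,0,85],[0,0,-40,0,0,0,85],[0,0,-40,0,0,0,85],[0,0,-40,0,0,0,85],[0,20,-20,0,0,0,85],[0,40,0,0,0,0,85],[0,40,0,0,0,0,85],[0,0,0,0,0,0,85]])

```text
time: 28.5
ee_pos: [0.4301, 0.4152, 0.2201]
tool_rot: [-0.026, 1.0, 0.002, -0.0]
contact_force: [-0.7, 0.3, -0.2]
width: 0.994
grip_force: 0.0
```

Run:
```python
from h import *
pose()
cv2.imwrite("pics/f1.png",cv2.resize(optics.get_image("scene")[110:340,80:420],(800,541)))
```

```text
t 28.5 p [0.4301 0.4152 0.2201] x [-0.999 -0.051  0.   ] y [-0.051  0.999  0.003] z [-0.     0.003 -1.   ] w 0.994 F [-0.7  0.3 -0.2] g 0.0
```

View pics/f1.png

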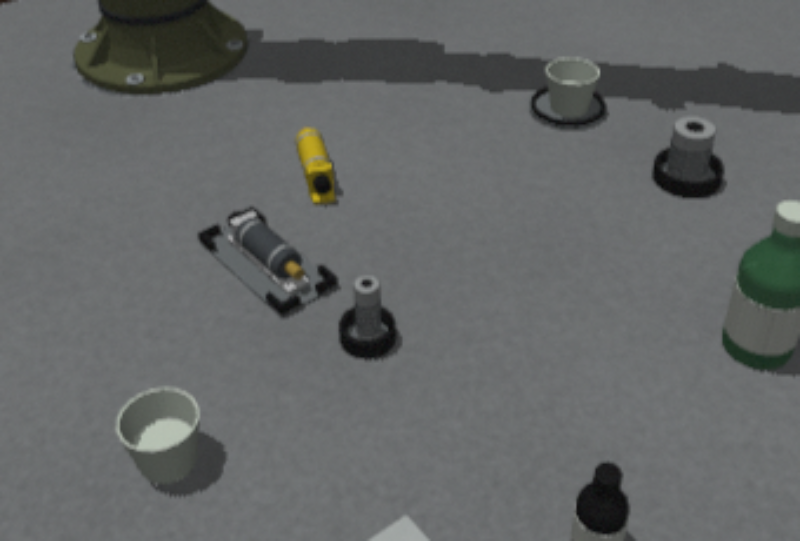

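The final view shows all four items in their holders and the lower cup standing where it was. I'll do a quick numeric check before handing in.

Run:
```python
from h import *
T=optics.get_image("top");S=optics.get_image("scene");I={"top":T,"scene":S}
for tag,xy,z in[("thick",(.615,.307),.066),("slim",(.5965,-.101),.066)]:
  for n in I:
    u,v=np.round(proj(n,(*xy,z))).astype(int); w=14 if tag=="thick" else 9
    c,m=blob(I[n],bright(135 if n=="top" else 105),u,v,w)
    p=c.reshape(-1,2); b=(p.min(0)+p.max(0))/2; print(tag,n,np.ptp(p,axis=0),ray(n,b,z)[:2]-xy)
m=(T[175:240,276:312].max(2)<100).astype(np.uint8)
m=cv2.morphologyEx(m,cv2.MORPH_OPEN,np.ones((7,7),np.uint8))
c=max(cv2.findContours(m,0,1)[0],key=cv2.contourArea)+np.array([[276,175]]); r=cv2.minAreaRect(c)
print("barrel",r,ray("top",r[0],.025)[:2]-np.array([.4564,-.118]))
```

```text
thick top [16 15] [-0.00188229 -0.00045099]
thick scene [27 12] [-0.00462984  0.00518861]
slim top [7 8] [0.00082003 0.0016408 ]
slim scene [17 15] [-0.00454075  0.00208996]
barrel ((294.0, 205.0), (16.0, 12.0), 90.0) [0.00362939 0.00214035]
```

All are within tolerance. Handing in.

```bash
python3 -c "
from plant import env; print(env.close_job())"
```

```text
the job is handed in; nothing more can be done
None
```

The job is handed in: the final picture showed the machine in the cradle, both grips in their stands, the top cup on the coaster and the lower cup still standing; the hand-in returned no verdict.

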